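# Load the hardware polisher and hold its run lever level

### The arm

A 6-joint arm with a two-finger parallel gripper is mounted at the origin on the work surface. World frame = base frame: x ahead of the robot, y to its left, z up, the work surface at z = 0. Lengths are in m, angles in rad, forces in N, time in s.
With the tool pointing down it reaches from about 0.4 to 0.825 m from the base axis. Payload 7 kg.
Tool frame: the origin (TCP) lies at the very end of the fingers, on their centre line; the grasp point (between the pads) lies 19 mm behind it; z points along the fingers, y is the direction in which the jaws open and shut (so a half turn about z gives the same grasp; the last joint's range is limited). The gripper opens to 88 mm and grips with 3 to 60 N. Pads are 19 mm wide; open, the fingers measure 130 mm over their backs; the gripper's body (78 mm by 193 mm) begins 47 mm behind the grasp point.
Start: joints at [1.543, 0.359, 0.012, 0, -1.224, -0.288], TCP at [0.21, 0.642, 0.227] pointing down, gripper open.
Joint ranges: [-3.07, 3.07], [-1.43, 2.12], [-1.02, 1.25], [-3.03, 1.67], [-3.05, -0], [-3.03, 3.03]. Speed limits (rad/s): [2.39, 2.39, 3.01, 3.14, 3.14, 3.14].

### API

Orientations are given as a rotation vector (axis times angle).
In Python, from rig import bot, read_camera, get_calibration, ticket gives the robot as it stands. The module is installed in compiled form; this text tells all that it offers.
- The arm moves only by the tool move_arm, never from a script. Its argument "moves" is a list of rows, each a list of 3 entries, a list of its own where there are three numbers: the shift along the tool's x, y, z in mm, then the turn, a rotation vector about the tool's x, y, z in rad, then the finger opening in mm, from 0 to 87.6. A call has exactly 10 rows; each row shifts and turns the commanded pose from where the row before left it, along the tool's axes as they then stand; what a row does not reach is not made up. A row lasts 1/12 s, in which the tool goes at most 41.7 mm and 7.16 degrees, less where a joint would pass 70% of its speed; a pose out of reach is approached as far as the arm can. A call is refused whole if a number of a shift passes 41.7 or a number of a turn 0.125, either way. A call with a gripper value outside its range is refused whole. The fingers move at their own pace and stop on an object; "squeeze" is the grip in N (left out, the last holds). Time passes only in rows, so rows that do not move let the fingers close, or fill a call up. It gives the time, the measured TCP pose, the force and the opening at its end, in the units of the state.
- bot.get_obs(): the state, without advancing time (a new reading comes with each control period).
- read_camera(name): name is "scene" or "top" or "wrist"; returns the picture (480x640x3 uint8, red, green, blue); there is no depth.
- get_calibration(name): a dict with "vfov" (degrees; the focal length in pixels is half the picture's height over the tangent of half this angle, whatever the lens; pixels are square), "cx", "cy" (the principal point, pixels), "xyz" and "attitude" of the camera in the world. Camera axes: x right, y down, z forward; pixel columns grow to the right and rows downward; lengths in m; the calibration is good to about 2 mm. A picture is of the moment at which its call begins: read the wrist's pose just before it. get_calibration takes no time and is no camera call; for the wrist camera it gives the pose at the moment of the call.
- ticket.finish_job(): hands the job in, once; it reports no verdict.
The state is a dict: "clock": time; "q": joint angles; "joint_vel": joint speeds; "tau": joint torques, N m; "ee_pos": TCP position; "ee_rot": TCP orientation; "ft_force": force on the tool from outside, world axes, zero at the start; "torque": the same for the moment, N m; "finger_gap": finger opening in m.
Only numpy, scipy, OpenCV 4.12 (cv2) and the standard library are available. Lean on these libraries where they do the work, as an engineer would, in place of code of your own. Each camera call takes 0.05 s, during which the arm holds its last target.

### The job

Polish the brass bag fittings: lower the round ring, the rectangular loop and the domed stud from the bench into the polisher's open tub, setting them down inside rather than dropping them in from above the rim, and leave everything else on the bench where it stands. Only when all three are in, press down on the black pad of the spring-loaded run lever beside the tub until the lever is level, never on past level into the brake at the bottom. Finish while still holding the lever level: it springs up if let go, so do not release it.

Things in the scene. Friction and masses are not known exactly. Their poses are not given: they have to be found in the camera images.
- ring: plain brass O-ring for a bag, lying flat: 60 mm outside diameter, 40 mm inside, round wire 10 mm thick. Origin at the centre of its underside, z up. 30 to 70 g
- loop: plain brass rectangular strap loop, lying flat: 62 mm (its x axis) by 42 mm (its y axis) outside, round wire 10 mm thick, open in the middle. Origin at the centre of its underside, z up. 35 to 70 g
- stud: plain brass domed stud, dome up: 40 mm diameter, 22 mm high, sides upright for the lowest 12 mm. Origin at the centre of its underside, z up. 35 to 70 g
- polisher: bench polisher, lever included, fixed to the bench; its place and heading differ from run to run. Grey base 210 mm (x) by 200 mm (y) with an open round tub on it and a run lever along its own -y side. Origin on the bench below the tub's centre, z up. The lever's hinge, on two steel cheeks 92 mm high, is at x = +55, y = -180 mm in this frame; the lever points from there to -x
- tub_floor (a point): centre of the tub's inner floor, 45 mm above the bench; axes as the polisher's. The tub's floor is about 150 mm across, widening to 175 mm at 15 mm above the floor; rim 45 mm above the floor (90 mm above the bench), 190 mm outside diameter, wall 4 mm
- run_lever (a joint): angle of the run lever about its horizontal hinge, rad: 0 = sprung up at rest, pointing up at 0.45 rad (26 degrees) above level; 0.45 = level; 0.70 = bottom stop, the brake. Grows as the pad is pushed down. Return spring: about 3 N at the pad at rest, rising to about 7 N at level and 9 N at the bottom
- lever_hinge (a point): point on the lever's hinge axis, 75 mm above the bench
- lever_pad (a point): flat black pad, 52 by 52 by 12 mm, on the free end of the run lever. Origin at the centre of its top face, 150 mm from the hinge along the lever; x points along the lever to the hinge, z out of the top face. In the polisher's frame the origin is at x = -74, y = -180 mm, 153 mm above the bench at rest, and at x = -95, y = -180 mm, 89 mm above the bench when the lever is level
- spool_a: bystander: thread spool standing up, 36 mm diameter, 50 mm high, origin at the centre of its underside; leave it
- spool_b: bystander: thread spool standing up, 36 mm diameter, 50 mm high, origin at the centre of its underside; leave it
- awl: bystander: awl with wooden handle lying on the bench, about 160 mm long; leave it
Things that resemble listed ones, but are neither listed nor needed, are in the scene too. What is shaped like the stud but blue is not meant.

How it is judged:
By the outcome, as a careful person would: the job done as asked, in the order asked, and still so for the second after the job is handed in, while the arm keeps its last pose, push and grip.
It also fails if it takes over 72 s, if anything falls off the work surface, if the arm or the gripper's body presses on something with over 40 N, if the wrist force passes 120 N, or if a joint passes its speed limit or range.

## Working session

There is one attempt and no reset: what is moved stays moved. The work goes in short steps, Python scripts to look and compute and a tool call to move; the robot and the scene stay as the last step left them, time stands still between calls to the robot, and variables do not carry over. Pictures are saved under pics/ and viewed, and the job is handed in when it is done.

Besides the shell and the picture viewer there is one more tool, called after "Call:" by a JSON object that holds its "fn" and its "kwargs", one argument or row to a line. move_arm: Moves the arm, as the interface text tells. Its arguments: {"type":"object","properties":{"moves":{"type":"array"},"squeeze":{"type":"number"}},"required":["moves"]}

```bash
mkdir -p pics
python3 - <<'E'
from rig import bot, read_camera, get_calibration
import cv2
print(bot.get_obs())
for n in ["scene","top","wrist"]:
    print(n,get_calibration(n))
    cv2.imwrite(f"pics/{n}0.png",read_camera(n)[:,:,::-1])
E
```

```text
{'clock': 0.0, 'q': array([ 1.54308787e+00,  3.59377931e-01,  1.10697407e-02, -3.45815112e-04,
       -1.22409728e+00, -2.88111598e-01]), 'joint_vel': array([ 2.02079133e-03,  1.44018992e-04, -1.20747286e-03,  8.59481422e-05,
        3.30892998e-05,  7.01148656e-04]), 'tau': array([-3.40914403e-04, -5.82726824e+01,  2.93048269e+01,  6.99672773e+00,
        6.92003465e-03, -1.63108357e-04]), 'ee_pos': array([0.20952046, 0.64114981, 0.22563399]), 'ee_rot': array([ 3.10085882e+00, -4.93954895e-01, -1.78146273e-04]), 'ft_force': array([ 0.13062245, -0.44747053,  0.30065827]), 'torque': array([0.01270571, 0.04275042, 0.05067762]), 'finger_gap': 0.08761194657171945}
scene {'vfov': 56.904346293947114, 'cx': 324.0961619921692, 'cy': 244.56552344429008, 'xyz': array([ 1.21336951, -0.07791968,  0.64717913]), 'attitude': array([-1.65509431, -1.69599356,  0.80866718])}
top {'vfov': 50.043430904642626, 'cx': 317.70602469321835, 'cy': 237.19649348768684, 'xyz': array([ 0.40840356, -0.0720336 ,  1.15644216]), 'attitude': array([-2.12447656,  2.18440405, -0.11471928])}
wrist {'vfov': 63.44454847767871, 'cx': 325.27008149494515, 'cy': 237.0075269696756, 'xyz': array([0.2807675 , 0.6178982 , 0.38398191]), 'attitude': array([ 1.73300182, -2.39360386, -0.33935274])}
```

View pics/scene0.png

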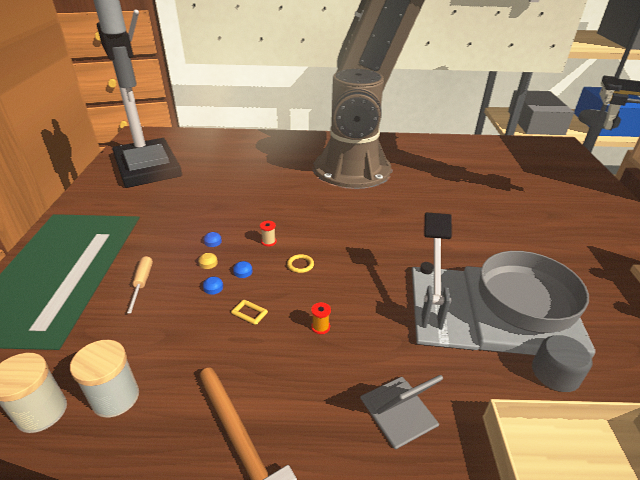

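View pics/top0.png

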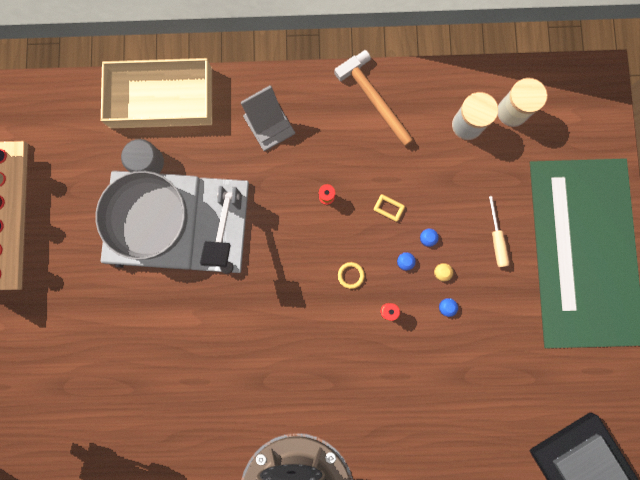

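View pics/wrist0.png

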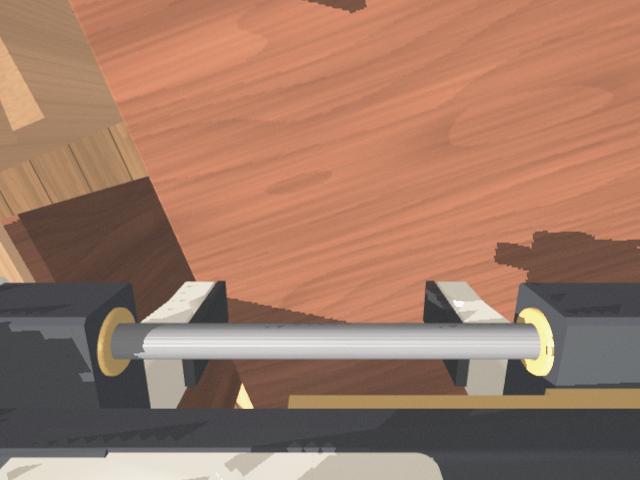

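The pictures show these objects (top view pixels):
- **Ring:** (351,276).
- **Loop:** (389,208).
- **Studs:** there are four stud-shaped things. Those at (430,238), (406,261) and (449,308) are blue. The one at (444,272) is brass, so it is the one meant.
- **Spools:** (327,194) and (391,312).
- **Polisher:** tub at (141,215), lever pad at (216,254).

Next I'll measure them and enlarge a crop.

```bash
cat > h.py <<'E'
import numpy as np, cv2
from scipy.spatial.transform import Rotation as R
def K(c): 
    f=240/np.tan(np.radians(c['vfov'])/2); return f,c['cx'],c['cy']
def ray(c,u,v):
    f,cx,cy=K(c); d=np.array([(u-cx)/f,(v-cy)/f,1.]); return R.from_rotvec(c['attitude']).apply(d/np.linalg.norm(d))
def on(c,u,v,z):
    d=ray(c,u,v); o=np.array(c['xyz']); return o+d*(z-o[2])/d[2]
def proj(c,p):
    f,cx,cy=K(c); q=R.from_rotvec(c['attitude']).inv().apply(np.array(p)-c['xyz']); return np.array([cx+f*q[...,0]/q[...,2],cy+f*q[...,1]/q[...,2]]).T
E
python3 - <<'E'
from h import *
from rig import get_calibration
for n in ["top","scene"]:
    c=get_calibration(n); im=cv2.imread(f"pics/{n}0.png"); hsv=cv2.cvtColor(im,cv2.COLOR_BGR2HSV)
    m=cv2.inRange(hsv,(20,120,90),(34,255,255))
    cs,_=cv2.findContours(m,cv2.RETR_EXTERNAL,cv2.CHAIN_APPROX_NONE)
    for k in cs:
        a=cv2.contourArea(k)
        if a<80: continue
        r=cv2.minAreaRect(k); print(n,a,np.round(r[0],1),np.round(r[1],1),round(r[2],1),on(c,*r[0],0.005).round(4), on(c,*r[0],0.010).round(4))
        if n=="top":
            b=cv2.boxPoints(r); print("  corners",[on(c,*p,0.005)[:2].round(4).tolist() for p in b])
im=cv2.imread("pics/top0.png")
cv2.imwrite("pics/crop0.png",cv2.resize(im[170:340,300:520],None,fx=3.5,fy=3.5,interpolation=cv2.INTER_CUBIC))
cv2.imwrite("pics/crop1.png",cv2.resize(im[130:290,80:270],None,fx=3.7,fy=3.7,interpolation=cv2.INTER_CUBIC))
E
```

```text
scene 435.0 [249.3 311.4] [31.7 17.8] 25.0 [ 0.6101 -0.2227  0.005 ] [ 0.6148 -0.2215  0.01  ]
scene 320.0 [301. 263.] [16. 24.] 90.0 [ 0.4597 -0.1295  0.005 ] [ 0.4656 -0.1291  0.01  ]
scene 151.0 [209.  260.5] [15. 14.] 90.0 [ 0.4587 -0.3353  0.005 ] [ 0.4646 -0.3333  0.01  ]
```

View pics/crop0.png

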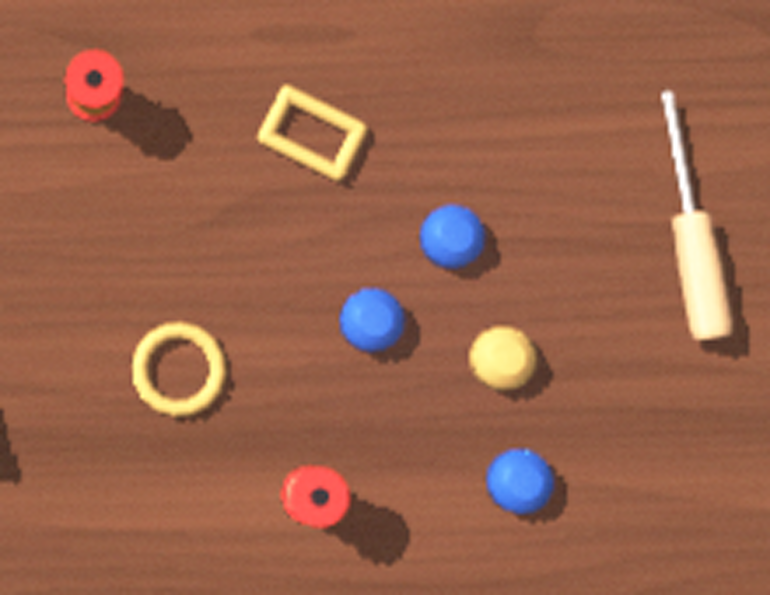

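View pics/crop1.png

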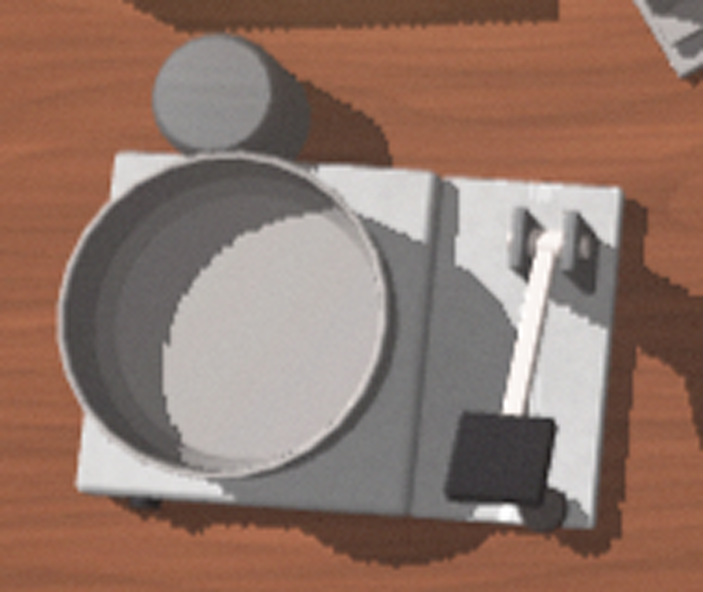

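The crop confirms it: the brass stud is at (444,272), the three studs around it are blue, and the ring and loop are free of neighbours. The top-view mask missed them because the colours there are paler, so I'll loosen it.

Run:
```python
from h import *
from rig import get_calibration
c=get_calibration("top"); im=cv2.imread("pics/top0.png"); hsv=cv2.cvtColor(im,cv2.COLOR_BGR2HSV)
for p in [(444,272),(351,265),(389,199)]: print(hsv[p[1],p[0]])
m=cv2.inRange(hsv,(18,80,110),(35,255,255)); m[:160]=0; m[:,:300]=0; m[:,480:]=0
cs,_=cv2.findContours(m,cv2.RETR_EXTERNAL,cv2.CHAIN_APPROX_NONE)
for k in cs:
    a=cv2.contourArea(k)
    if a<80: continue
    r=cv2.minAreaRect(k); z=0.005
    print(a,np.round(r[0],1),np.round(r[1],1),round(r[2],1),on(c,*r[0],z).round(4))
    b=np.array([on(c,*p,z)[:2] for p in cv2.boxPoints(r)]); print("  edges",[(np.round(np.linalg.norm(b[i]-b[i-1])*1000,1),np.degrees(np.arctan2(*(b[i]-b[i-1])[::-1])).round(1)) for i in range(4)])
# blue/red
for nm,lo,hi,z in [("blue",(105,120,80),(125,255,255),.008),("red",(0,180,170),(4,255,255),.05)]:
    m=cv2.inRange(hsv,lo,hi); m[:160]=0; m[:,:300]=0; m[:,480:]=0
    for k in cv2.findContours(m,cv2.RETR_EXTERNAL,cv2.CHAIN_APPROX_NONE)[0]:
        if cv2.contourArea(k)>60:
            (u,v),rr=cv2.minEnclosingCircle(k); print(nm,u,v,rr,on(c,u,v,z).round(4))
# polisher: pad black
m=cv2.inRange(hsv,(0,0,0),(180,255,60)); m[:235]=0;m[275:]=0;m[:,:190]=0;m[:,240:]=0
for k in cv2.findContours(m,cv2.RETR_EXTERNAL,cv2.CHAIN_APPROX_NONE)[0]:
    if cv2.contourArea(k)>60:
        r=cv2.minAreaRect(k);print("pad",r,on(c,*r[0],.153))
# tub rim by radial edges
s=3.7
for u,v in [(60,320),(387,310),(230,152),(215,476)]: print("rim",on(c,80+u/s,130+v/s,.09).round(4))
for n,(u,v),z in [("baseTR",(621,187),.03),("baseBR",(597,526),.03),("baseBL",(77,489),.03),("baseTL",(116,152),.03)]:print(n,on(c,80+u/s,130+v/s,z).round(4))
```

```text
[ 27 106 255]
[ 20 137 235]
[ 26 114 254]
207.0 [443.3 271.8] [17.  16.3] 45.0 [ 0.46   -0.3377  0.005 ]
  edges [(np.float64(37.2), np.float64(42.6)), (np.float64(36.8), np.float64(-47.2)), (np.float64(37.3), np.float64(-137.6)), (np.float64(36.6), np.float64(132.6))]
502.5 [350.5 275. ] [26. 25.] 90.0 [ 0.4585 -0.1309  0.005 ]
  edges [(np.float64(58.0), np.float64(-1.8)), (np.float64(56.0), np.float64(-91.6)), (np.float64(58.0), np.float64(177.9)), (np.float64(55.6), np.float64(88.4))]
433.0 [388.7 207.6] [26.8 17.4] 26.6 [ 0.6086 -0.2226  0.005 ]
  edges [(np.float64(60.5), np.float64(61.3)), (np.float64(40.3), np.float64(-28.4)), (np.float64(60.7), np.float64(-118.8)), (np.float64(40.1), np.float64(151.3))]
blue 448.0 307.0 9.219644546508789 [ 0.382  -0.3431  0.008 ]
blue 405.75 261.0 8.80705738067627 [ 0.4862 -0.255   0.008 ]
blue 428.6526794433594 237.0190887451172 8.876623153686523 [ 0.5386 -0.3087  0.008 ]
pad ((215.1840057373047, 253.58921813964844), (25.95406150817871, 24.315767288208008), 7.4314093589782715) [0.50135825 0.14061464 0.153     ]
rim [0.5929 0.4055 0.09  ]
rim [0.5932 0.2183 0.09  ]
rim [0.6881 0.3094 0.09  ]
rim [0.5011 0.3154 0.09  ]
baseTR [0.6749 0.0928 0.03  ]
baseBR [0.4703 0.1093 0.03  ]
baseBL [0.5009 0.4197 0.03  ]
baseTL [0.7059 0.4006 0.03  ]
```

```bash
cat >> h.py <<'E'
def plan(*ts):
    from rig import bot
    o=bot.get_obs(); r=R.from_rotvec(o['ee_rot']); p=o['ee_pos']; M=r.as_matrix()
    print("t",round(o['clock'],2),"pos",p.round(4),"psi",np.degrees(np.arctan2(M[1,0],M[0,0])).round(2),"tilt",np.degrees(np.arccos(-M[2,2])).round(2),"F",o['ft_force'].round(1),"gap",round(o['finger_gap']*1000,1))
    for t in ts:
        d=r.inv().apply(np.array(t[:3])-p)*1000; s="shift mm %s len %.0f"%(d.round(1),np.linalg.norm(d))
        if len(t)>3:
            # turn first about vertical to psi, then shift
            w=(R.from_euler('z',t[3],degrees=True)*R.from_euler('x',180,degrees=True)); dr=(r.inv()*w).as_rotvec(); 
            s="turn rad %s; after turn shift %s"%(dr.round(3),(w.inv().apply(np.array(t[:3])-p)*1000).round(1))+" len %.0f"%np.linalg.norm(d)
        print(t,s); p=np.array(t[:3]); 
        if len(t)>3: r=w
E
python3 - <<'E'
from h import *
from rig import get_calibration
a=get_calibration("top");b=get_calibration("scene")
def tri(pa,pb):
    d1,d2=ray(a,*pa),ray(b,*pb); A=np.array([d1,-d2]).T; s=np.linalg.lstsq(A,b['xyz']-a['xyz'],rcond=None)[0]
    P,Q=a['xyz']+s[0]*d1,b['xyz']+s[1]*d2; return ((P+Q)/2).round(4),round(np.linalg.norm(P-Q)*1000,1)
print("motor",tri((137.3,154.9),(563,350)))
print("pad",tri((215.2,253.6),(438,224)))
print("spools",on(a,391,312,.05),on(a,327,193,.05))
plan((0.46,-0.155,0.12),(0.4513,-0.1543,0.03))
E
```

```text
motor (array([0.7317, 0.3283, 0.0598]), np.float64(6.0))
pad (array([0.5018, 0.1422, 0.1494]), np.float64(1.8))
spools [ 0.37569539 -0.21188294  0.05      ] [ 0.63708296 -0.08338153  0.05      ]
t 0.15 pos [0.2095 0.6413 0.2259] psi -18.1 tilt 0.07 F [-0.2  0.1 -0.1] gap 87.5
(0.46, -0.155, 0.12) shift mm [485.4 678.9 106.8] len 841
(0.4513, -0.1543, 0.03) shift mm [-8.5  1.9 90. ] len 90
```

Call:
{"fn": "move_arm", "kwargs": {
  "moves": [
    [[10, 14, 0], [0, 0, 0], 60],
    [[20, 28, 0], [0, 0, 0], 40],
    [[20, 28, 0], [0, 0, 0], 22],
    [[20, 28, 0], [0, 0, 0], 22],
    [[20, 28, 0], [0, 0, 0], 22],
    [[20, 28, 0], [0, 0, 0], 22],
    [[20, 28, 0], [0, 0, 0], 22],
    [[20, 28, 0], [0, 0, 0], 22],
    [[20, 28, 0], [0, 0, 0], 22],
    [[20, 28, 0], [0, 0, 0], 22]
  ],
  "squeeze": 25
}}

```text
clock: 0.98
ee_pos: [0.3077, 0.3279, 0.2265]
ee_rot: [3.103, -0.494, -0.0]
ft_force: [-0.0, -1.1, 1.3]
finger_gap: 0.0269
```

Call:
{"fn": "move_arm", "kwargs": {
  "moves": [
    [[20, 28, 0], [0, 0, 0], 22],
    [[20, 28, 0], [0, 0, 0], 22],
    [[20, 28, 0], [0, 0, 0], 22],
    [[20, 28, 0], [0, 0, 0], 22],
    [[20, 28, 0], [0, 0, 0], 22],
    [[20, 28, 0], [0, 0, 0], 22],
    [[20, 28, 0], [0, 0, 0], 22],
    [[20, 28, 0], [0, 0, 0], 22],
    [[20, 28, 10], [0, 0, 0], 22],
    [[20, 28, 10], [0, 0, 0], 22]
  ]
}}

```text
clock: 1.82
ee_pos: [0.4112, -0.0001, 0.207]
ee_rot: [-3.101, 0.493, -0.003]
ft_force: [1.5, 0.7, -0.4]
finger_gap: 0.0217
```

Run:
```python
from h import *
plan((0.4513,-0.1543,0.10),(0.4513,-0.1543,0.03))
```

```text
t 1.82 pos [ 4.112e-01 -1.000e-04  2.070e-01] psi -18.08 tilt 0.13 F [ 1.5  0.7 -0.4] gap 21.7
(0.4513, -0.1543, 0.1) shift mm [ 85.8 134.3 106.9] len 192
(0.4513, -0.1543, 0.03) shift mm [-0.1  0.1 70. ] len 70
```

Call:
{"fn": "move_arm", "kwargs": {
  "moves": [
    [[14, 22, 10], [0, 0, 0], 22],
    [[14, 22, 15], [0, 0, 0], 22],
    [[14, 22, 15], [0, 0, 0], 22],
    [[14, 22, 15], [0, 0, 0], 22],
    [[14, 22, 15], [0, 0, 0], 22],
    [[10, 16, 20], [0, 0, 0], 22],
    [[0, 0, 10], [0, 0, 0], 22],
    [[0, 0, 0], [0, 0, 0], 22],
    [[0, 0, 0], [0, 0, 0], 22],
    [[0, 0, 0], [0, 0, 0], 22]
  ]
}}

```text
clock: 2.65
ee_pos: [0.4481, -0.1429, 0.1073]
ee_rot: [3.103, -0.493, 0.001]
ft_force: [0.0, -0.5, 1.1]
finger_gap: 0.0219
```

Run:
```python
from h import *
from rig import read_camera,get_calibration
c=get_calibration("wrist"); im=read_camera("wrist")[:,:,::-1].copy()
plan((0.4513,-0.1543,0.002))
for p in [(0.459,-0.1305,0.005),(0.4513,-0.1543,0.005)]:
    u=proj(c,p); print(u); cv2.circle(im,tuple(int(x) for x in u),4,(255,0,255),1)
cv2.imwrite("pics/w1.png",im)
```

```text
t 2.7 pos [ 0.4483 -0.1427  0.1076] psi -18.04 tilt 0.09 F [-0.1  0.5  0.1] gap 21.9
(0.4513, -0.1543, 0.002) shift mm [  6.3  10.2 105.6] len 106
[303.10175586 226.95585151]
[339.16545012 226.82808181]
```

View pics/w1.png

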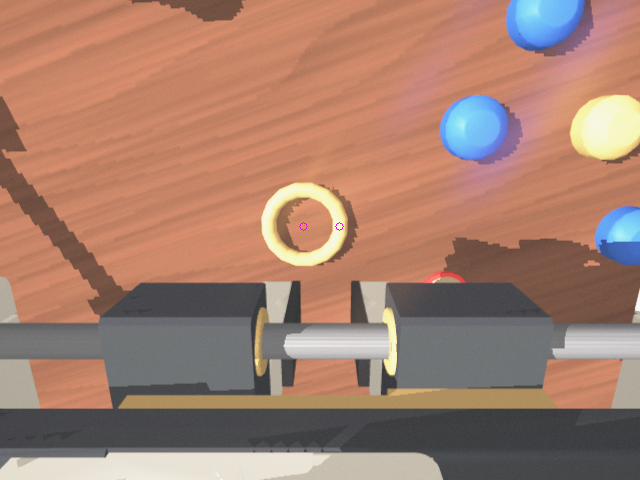

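The ring is centred at about (305,224) in the wrist picture, within 2 mm of my estimate at (303,227). The wire I want to grip is at (341,225). I'll add a small correction and go down.

Call:
{"fn": "move_arm", "kwargs": {
  "moves": [
    [[4, 6, 0], [0, 0, 0], 22],
    [[4, 5, 10], [0, 0, 0], 22],
    [[0, 0, 20], [0, 0, 0], 22],
    [[0, 0, 20], [0, 0, 0], 22],
    [[0, 0, 20], [0, 0, 0], 22],
    [[0, 0, 15], [0, 0, 0], 22],
    [[0, 0, 10], [0, 0, 0], 22],
    [[0, 0, 6], [0, 0, 0], 22],
    [[0, 0, 0], [0, 0, 0], 22],
    [[0, 0, 0], [0, 0, 0], 22]
  ]
}}

```text
clock: 3.53
ee_pos: [0.4521, -0.1562, 0.0056]
ee_rot: [3.102, -0.494, -0.0]
ft_force: [0.0, 0.5, 0.2]
finger_gap: 0.0217
```

Run:
```python
from h import *
from rig import read_camera,get_calibration
plan((0.4513,-0.1543,0.002))
cv2.imwrite("pics/w2.png",read_camera("wrist")[:,:,::-1])
```

```text
t 3.53 pos [ 0.4521 -0.1562  0.0056] psi -18.08 tilt 0.01 F [0.  0.5 0.2] gap 21.7
(0.4513, -0.1543, 0.002) shift mm [-1.3 -1.6  3.6] len 4
```

View pics/w2.png

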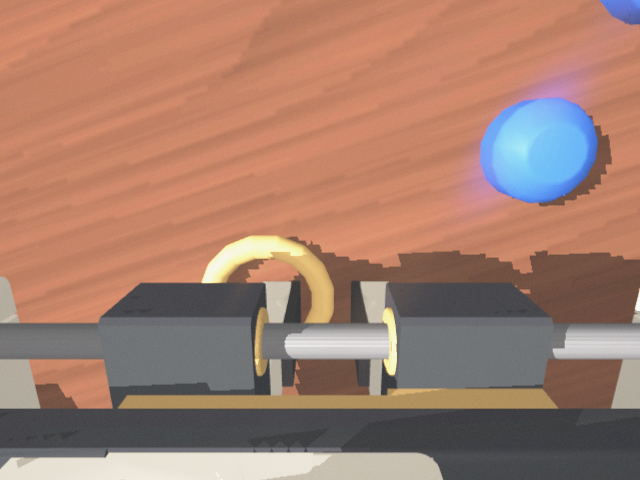

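The ring's right-hand wire, about (325,310), is between the fingers, with the left finger inside the hole. I'll go down 3 mm, close and lift.

Call:
{"fn": "move_arm", "kwargs": {
  "moves": [
    [[0, 0, 3], [0, 0, 0], 22],
    [[0, 0, 0], [0, 0, 0], 16],
    [[0, 0, 0], [0, 0, 0], 5],
    [[0, 0, 0], [0, 0, 0], 5],
    [[0, 0, 0], [0, 0, 0], 5],
    [[0, 0, 0], [0, 0, 0], 5],
    [[0, 0, 0], [0, 0, 0], 5],
    [[0, 0, -5], [0, 0, 0], 5],
    [[0, 0, -10], [0, 0, 0], 5],
    [[0, 0, -15], [0, 0, 0], 5]
  ],
  "squeeze": 25
}}

```text
clock: 4.42
ee_pos: [0.4507, -0.1561, 0.0321]
ee_rot: [3.102, -0.494, -0.004]
ft_force: [-0.0, 0.2, -0.3]
finger_gap: 0.0103
```

Run:
```python
from h import *
from rig import read_camera,get_calibration
plan((0.4513,-0.1543,0.22),(0.5997,0.328,0.17),(0.5997,0.328,0.05))
cv2.imwrite("pics/w3.png",read_camera("wrist")[:,:,::-1])
```

```text
t 4.42 pos [ 0.4507 -0.1561  0.0321] psi -18.11 tilt 0.16 F [-0.   0.2 -0.3] gap 10.3
(0.4513, -0.1543, 0.22) shift mm [  -0.5   -1.7 -187.9] len 188
(0.5997, 0.328, 0.17) shift mm [  -8.7 -504.6   49.6] len 507
(0.5997, 0.328, 0.05) shift mm [ 3.0e-01 -1.0e-01  1.2e+02] len 120
```

View pics/w3.png

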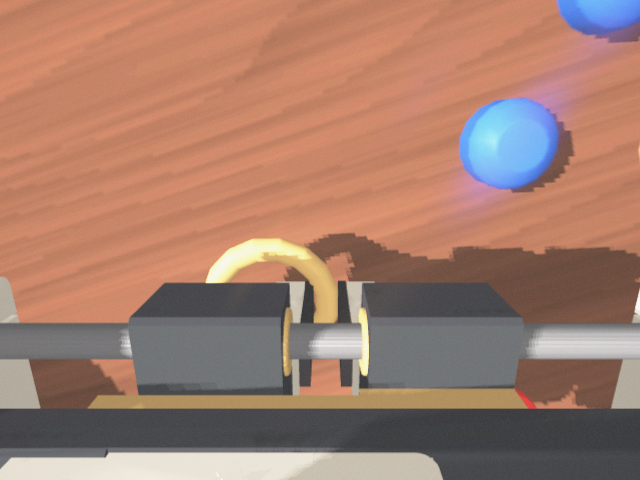

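The ring is held (gap 10.3 mm) and came up with the gripper. Now I'll carry it over the lever.

Call:
{"fn": "move_arm", "kwargs": {
  "moves": [
    [[0, 0, -30], [0, 0, 0], 5],
    [[0, 0, -35], [0, 0, 0], 5],
    [[0, 0, -35], [0, 0, 0], 5],
    [[0, -10, -35], [0, 0, 0], 5],
    [[0, -20, -30], [0, 0, 0], 5],
    [[0, -30, -25], [0, 0, 0], 5],
    [[0, -36, 0], [0, 0, 0], 5],
    [[0, -36, 0], [0, 0, 0], 5],
    [[0, -36, 0], [0, 0, 0], 5],
    [[0, -36, 0], [0, 0, 0], 5]
  ]
}}

```text
clock: 5.3
ee_pos: [0.5152, 0.0395, 0.2232]
ee_rot: [-3.102, 0.494, -0.001]
ft_force: [1.3, -0.9, -0.7]
finger_gap: 0.0105
```

Call:
{"fn": "move_arm", "kwargs": {
  "moves": [
    [[0, -36, 0], [0, 0, 0], 5],
    [[0, -36, 0], [0, 0, 0], 5],
    [[-2, -36, 0], [0, 0, 0], 5],
    [[-2, -36, 0], [0, 0, 0], 5],
    [[-2, -36, 0], [0, 0, 0], 5],
    [[-2, -36, 0], [0, 0, 0], 5],
    [[0, -36, 10], [0, 0, 0], 5],
    [[0, -25, 10], [0, 0, 0], 5],
    [[0, -20, 0], [0, 0, 0], 5],
    [[0, 0, 0], [0, 0, 0], 5]
  ]
}}

```text
clock: 6.13
ee_pos: [0.6, 0.3257, 0.2005]
ee_rot: [3.101, -0.49, -0.002]
ft_force: [-0.4, -0.5, 0.7]
finger_gap: 0.0099
```

Run:
```python
from h import *
from rig import read_camera,get_calibration
plan((0.5997,0.328,0.12),(0.5997,0.328,0.05))
c=get_calibration("wrist"); im=read_camera("wrist")[:,:,::-1].copy()
for k in range(24):
    a=k*np.pi/12; u=proj(c,(0.5944+.093*np.cos(a),.312+.093*np.sin(a),.09)); cv2.circle(im,tuple(int(x) for x in u),2,(255,0,255),-1)
cv2.imwrite("pics/w4.png",im)
```

```text
t 6.13 pos [0.6    0.3257 0.2005] psi -17.97 tilt 0.13 F [-0.4 -0.5  0.7] gap 9.9
(0.5997, 0.328, 0.12) shift mm [-0.9 -2.3 80.5] len 81
(0.5997, 0.328, 0.05) shift mm [ 0.1 -0.1 70. ] len 70
```

View pics/w4.png

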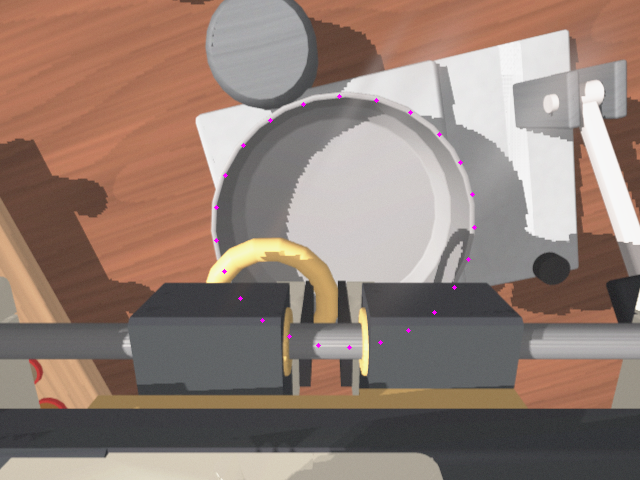

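The drawn rim points land on the real rim, and the ring hangs level and clear of the wall. I'll lower it to just above the floor.

Call:
{"fn": "move_arm", "kwargs": {
  "moves": [
    [[0, -2, 20], [0, 0, 0], 5],
    [[0, 0, 30], [0, 0, 0], 5],
    [[0, 0, 30], [0, 0, 0], 5],
    [[0, 0, 25], [0, 0, 0], 5],
    [[0, 0, 20], [0, 0, 0], 5],
    [[0, 0, 12], [0, 0, 0], 5],
    [[0, 0, 8], [0, 0, 0], 5],
    [[0, 0, 5], [0, 0, 0], 5],
    [[0, 0, 0], [0, 0, 0], 5],
    [[0, 0, 0], [0, 0, 0], 5]
  ]
}}

```text
clock: 7.02
ee_pos: [0.601, 0.3248, 0.0536]
ee_rot: [-3.102, 0.494, -0.002]
ft_force: [0.6, 0.2, -0.9]
finger_gap: 0.0101
```

Call:
{"fn": "move_arm", "kwargs": {
  "moves": [
    [[0, 0, 1], [0, 0, 0], 5],
    [[0, 0, 1], [0, 0, 0], 5],
    [[0, 0, 0], [0, 0, 0], 5],
    [[0, 0, 0], [0, 0, 0], 12],
    [[0, 0, 0], [0, 0, 0], 20],
    [[0, 0, 0], [0, 0, 0], 20],
    [[0, 0, 0], [0, 0, 0], 20],
    [[0, 0, 0], [0, 0, 0], 20],
    [[0, 0, -5], [0, 0, 0], 20],
    [[0, 0, -10], [0, 0, 0], 20]
  ]
}}

```text
clock: 7.85
ee_pos: [0.5998, 0.3239, 0.0648]
ee_rot: [3.101, -0.494, -0.003]
ft_force: [0.0, 0.3, -0.6]
finger_gap: 0.02
```

Run:
```python
from h import *
plan((0.597,0.328,0.20),(0.46,-0.337,0.20,-33),(0.46,-0.337,0.003))
```

```text
t 7.85 pos [0.5998 0.3239 0.0648] psi -18.1 tilt 0.14 F [ 0.   0.3 -0.6] gap 20.0
(0.597, 0.328, 0.2) shift mm [  -4.1   -2.7 -135.2] len 135
(0.46, -0.337, 0.2, -33) turn rad [0.002 0.001 0.26 ]; after turn shift [247.3 632.3   0. ] len 679
(0.46, -0.337, 0.003) shift mm [  0.  -0. 197.] len 197
```

Call:
{"fn": "move_arm", "kwargs": {
  "moves": [
    [[0, 0, -20], [0, 0, 0], 20],
    [[0, 0, -35], [0, 0, 0], 20],
    [[0, 0, -35], [0, 0, 0], 20],
    [[0, 0, -35], [0, 0, 0], 30],
    [[0, 0, -15], [0, 0, 0.052], 40],
    [[0, 10, 0], [0, 0, 0.052], 50],
    [[0, 20, 0], [0, 0, 0.052], 60],
    [[0, 20, 0], [0, 0, 0.052], 60],
    [[0, 30, 0], [0, 0, 0.052], 60],
    [[0, 36, 0], [0, 0, 0], 60]
  ]
}}

```text
clock: 8.68
ee_pos: [0.5451, 0.2226, 0.2062]
ee_rot: [-3.011, 0.896, -0.001]
ft_force: [-0.7, -0.8, 1.0]
finger_gap: 0.0584
```

Run:
```python
from h import *
from rig import read_camera
plan((0.46,-0.337,0.20))
cv2.imwrite("pics/w5.png",read_camera("wrist")[:,:,::-1])
```

```text
t 8.68 pos [0.5451 0.2226 0.2062] psi -33.14 tilt 0.05 F [-0.7 -0.8  1. ] gap 58.4
(0.46, -0.337, 0.2) shift mm [234.7 515.1   6. ] len 566
```

View pics/w5.png

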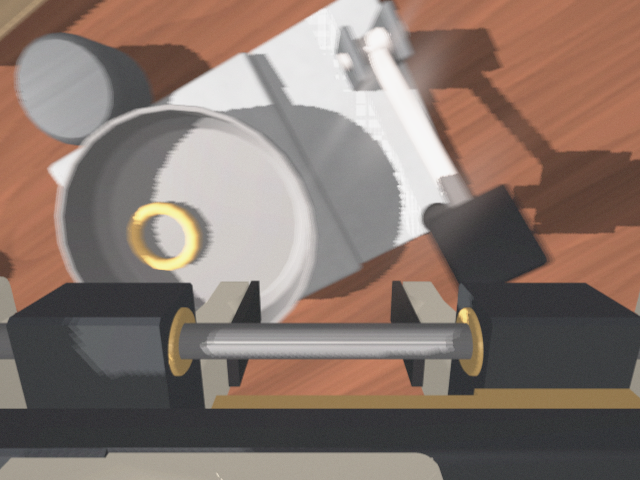

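The ring lies flat in the tub, at about (167,236). Next is the stud.

Call:
{"fn": "move_arm", "kwargs": {
  "moves": [
    [[15, 33, 0], [0, 0, 0], 60],
    [[15, 33, 0], [0, 0, 0], 60],
    [[15, 33, 0], [0, 0, 0], 60],
    [[15, 33, 0], [0, 0, 0], 60],
    [[15, 33, 0], [0, 0, 0], 60],
    [[15, 33, 0], [0, 0, 0], 60],
    [[15, 33, 0], [0, 0, 0], 60],
    [[15, 33, 0], [0, 0, 0], 60],
    [[15, 33, 0], [0, 0, 0], 60],
    [[15, 33, 0], [0, 0, 0], 60]
  ]
}}

```text
clock: 9.57
ee_pos: [0.4908, -0.1372, 0.207]
ee_rot: [-3.012, 0.891, -0.003]
ft_force: [0.9, 0.2, -0.4]
finger_gap: 0.0603
```

Call:
{"fn": "move_arm", "kwargs": {
  "moves": [
    [[15, 33, 10], [0, 0, 0], 60],
    [[15, 33, 20], [0, 0, 0], 60],
    [[15, 33, 20], [0, 0, 0], 60],
    [[15, 33, 20], [0, 0, 0], 60],
    [[12, 25, 20], [0, 0, 0], 60],
    [[6, 12, 10], [0, 0, 0], 60],
    [[0, 0, 0], [0, 0, 0], 60],
    [[0, 0, 0], [0, 0, 0], 60],
    [[0, 0, 0], [0, 0, 0], 60],
    [[0, 0, 0], [0, 0, 0], 60]
  ]
}}

```text
clock: 10.4
ee_pos: [0.4655, -0.3192, 0.107]
ee_rot: [3.013, -0.89, 0.003]
ft_force: [-0.3, -0.9, 1.0]
finger_gap: 0.0602
```

Run:
```python
from h import *
from rig import read_camera,get_calibration
plan((0.46,-0.337,0.03))
c=get_calibration("wrist"); im=read_camera("wrist")[:,:,::-1].copy()
u=proj(c,(0.46,-0.337,0.0)); print(u)
hsv=cv2.cvtColor(im,cv2.COLOR_BGR2HSV); m=cv2.inRange(hsv,(18,80,110),(35,255,255)); m[280:]=0
k=max(cv2.findContours(m,cv2.RETR_EXTERNAL,cv2.CHAIN_APPROX_NONE)[0],key=cv2.contourArea); e=cv2.minEnclosingCircle(k); print(e,on(c,*e[0],.006).round(4),on(c,*e[0],.010).round(4))
cv2.circle(im,tuple(int(x) for x in u),4,(255,0,255),1)
cv2.imwrite("pics/w6.png",im)
```

```text
t 10.4 pos [ 0.4655 -0.3192  0.107 ] psi -32.92 tilt 0.13 F [-0.3 -0.9  1. ] gap 60.2
(0.46, -0.337, 0.03) shift mm [ 4.9 18.  77. ] len 79
[350.27319301 227.5911414 ]
((350.6764831542969, 228.2941131591797), 29.73544692993164) [ 0.461  -0.3375  0.006 ] [ 0.462  -0.3378  0.01  ]
```

View pics/w6.png

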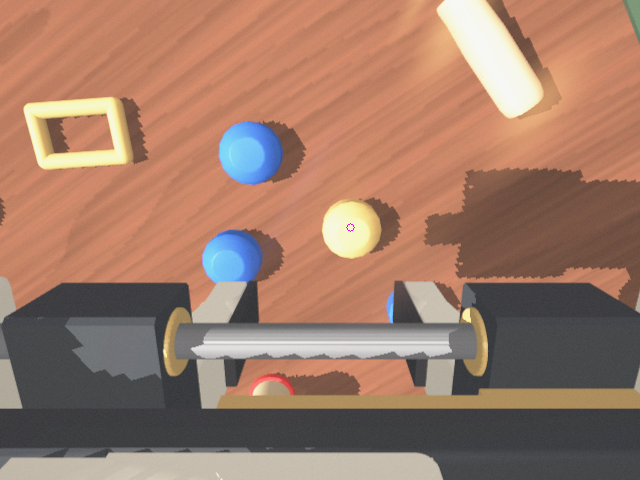

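The brass stud is at (350,228), exactly where predicted. The blue studs at (232,262) and (400,305) are clear of where the fingers come down.

Call:
{"fn": "move_arm", "kwargs": {
  "moves": [
    [[3, 9, 0], [0, 0, 0], 58],
    [[2, 8, 10], [0, 0, 0], 58],
    [[0, 0, 20], [0, 0, 0], 58],
    [[0, 0, 20], [0, 0, 0], 58],
    [[0, 0, 15], [0, 0, 0], 58],
    [[0, 0, 10], [0, 0, 0], 58],
    [[0, 0, 0], [0, 0, 0], 58],
    [[0, 0, 0], [0, 0, 0], 58],
    [[0, 0, 0], [0, 0, 0], 58],
    [[0, 0, 0], [0, 0, 0], 58]
  ]
}}

```text
clock: 11.28
ee_pos: [0.4603, -0.337, 0.0316]
ee_rot: [3.012, -0.892, 0.003]
ft_force: [-0.0, -0.4, -0.7]
finger_gap: 0.058
```

Run:
```python
from h import *
plan((0.461,-0.337,0.003))
```

```text
t 11.28 pos [ 0.4603 -0.337   0.0316] psi -32.98 tilt 0.1 F [-0.  -0.4 -0.7] gap 58.0
(0.461, -0.337, 0.003) shift mm [ 0.5 -0.4 28.6] len 29
```

Call:
{"fn": "move_arm", "kwargs": {
  "moves": [
    [[0, 0, 14], [0, 0, 0], 58],
    [[0, 0, 9], [0, 0, 0], 58],
    [[0, 0, 5], [0, 0, 0], 58],
    [[0, 0, 0], [0, 0, 0], 45],
    [[0, 0, 0], [0, 0, 0], 34],
    [[0, 0, 0], [0, 0, 0], 34],
    [[0, 0, 0], [0, 0, 0], 34],
    [[0, 0, 0], [0, 0, 0], 34],
    [[0, 0, 0], [0, 0, 0], 34],
    [[0, 0, 0], [0, 0, 0], 34]
  ]
}}

```text
clock: 12.12
ee_pos: [0.4599, -0.3368, 0.003]
ee_rot: [3.012, -0.892, 0.001]
ft_force: [0.1, 1.3, 2.5]
finger_gap: 0.0385
```

Run:
```python
from h import *
a=np.radians(-33); T=(0.5944+.045*np.cos(a),0.312+.045*np.sin(a)); print(T)
plan((0.461,-0.337,0.22),(T[0],T[1],0.20),(T[0],T[1],.0475))
```

```text
(np.float64(0.6321401755575441), np.float64(0.2874912434243238))
t 12.12 pos [ 0.4599 -0.3368  0.003 ] psi -32.98 tilt 0.05 F [0.1 1.3 2.5] gap 38.5
(0.461, -0.337, 0.22) shift mm [   1.2   -0.5 -217. ] len 217
(np.float64(0.6321401755575441), np.float64(0.2874912434243238), 0.2) shift mm [-196.4 -617.    19.9] len 648
(np.float64(0.6321401755575441), np.float64(0.2874912434243238), 0.0475) shift mm [-1.000e-01  0.000e+00  1.525e+02] len 152
```

Call:
{"fn": "move_arm", "kwargs": {
  "moves": [
    [[0, 0, -5], [0, 0, 0], 34],
    [[0, 0, -15], [0, 0, 0], 34],
    [[0, 0, -30], [0, 0, 0], 34],
    [[0, 0, -35], [0, 0, 0], 34],
    [[0, 0, -35], [0, 0, 0], 34],
    [[0, 0, -35], [0, 0, 0], 34],
    [[-3, -10, -35], [0, 0, 0], 34],
    [[-6, -20, -27], [0, 0, 0], 34],
    [[-10, -32, 0], [0, 0, 0], 34],
    [[-11, -35, 0], [0, 0, 0], 34]
  ]
}}

```text
clock: 12.95
ee_pos: [0.4878, -0.2389, 0.2221]
ee_rot: [-3.011, 0.895, -0.007]
ft_force: [0.9, 0.2, -1.3]
finger_gap: 0.0389
```

Run:
```python
from h import *
from rig import read_camera
plan((0.632,0.2875,0.22))
cv2.imwrite("pics/w7.png",read_camera("wrist")[:,:,::-1])
```

```text
t 12.95 pos [ 0.4878 -0.2389  0.2221] psi -33.12 tilt 0.25 F [ 0.9  0.2 -1.3] gap 38.9
(0.632, 0.2875, 0.22) shift mm [-166.9 -519.6    2.4] len 546
```

View pics/w7.png

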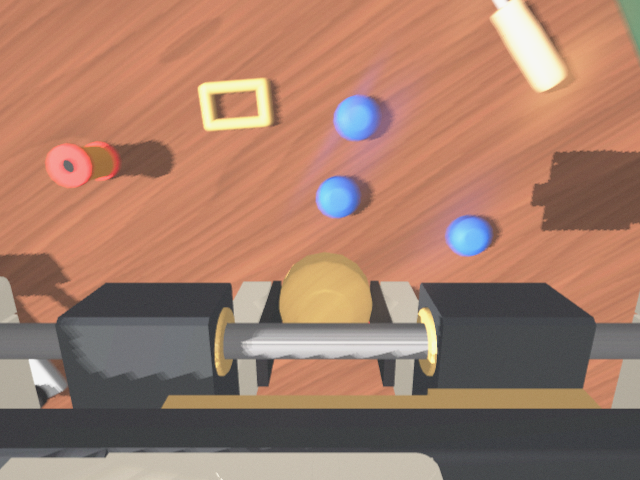

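The stud (325,300) is held between the pads, and the blue studs, the spool and the loop haven't moved. Carrying it over.

Call:
{"fn": "move_arm", "kwargs": {
  "moves": [
    [[-11, -34, 0], [0, 0, 0], 34],
    [[-11, -34, 0], [0, 0, 0], 34],
    [[-11, -34, 0], [0, 0, 0], 34],
    [[-11, -34, 0], [0, 0, 0], 34],
    [[-11, -34, 0], [0, 0, 0], 34],
    [[-11, -34, 0], [0, 0, 0], 34],
    [[-11, -34, 0], [0, 0, 0], 34],
    [[-11, -34, 0], [0, 0, 0], 34],
    [[-11, -34, 0], [0, 0, 0], 34],
    [[-11, -34, 0], [0, 0, 0], 34]
  ]
}}

```text
clock: 13.83
ee_pos: [0.5798, 0.1078, 0.2198]
ee_rot: [-3.012, 0.892, 0.0]
ft_force: [0.5, -0.3, 0.4]
finger_gap: 0.0385
```

Call:
{"fn": "move_arm", "kwargs": {
  "moves": [
    [[-11, -34, 0], [0, 0, 0], 34],
    [[-11, -34, 0], [0, 0, 0], 34],
    [[-11, -34, 0], [0, 0, 0], 34],
    [[-11, -30, 0], [0, 0, 0], 34],
    [[-10, -24, 0], [0, 0, 0], 34],
    [[0, 0, 15], [0, 0, 0], 34],
    [[0, 0, 15], [0, 0, 0], 34],
    [[0, 0, 0], [0, 0, 0], 34],
    [[0, 0, 0], [0, 0, 0], 34],
    [[0, 0, 0], [0, 0, 0], 34]
  ]
}}

```text
clock: 14.67
ee_pos: [0.62, 0.266, 0.1905]
ee_rot: [-3.012, 0.892, -0.001]
ft_force: [0.1, 0.1, 0.0]
finger_gap: 0.0389
```

Run:
```python
from h import *
from rig import read_camera
plan((0.632,0.2875,0.0475))
cv2.imwrite("pics/w8.png",read_camera("wrist")[:,:,::-1])
```

```text
t 14.67 pos [0.62   0.266  0.1905] psi -32.99 tilt 0.04 F [0.1 0.1 0. ] gap 38.9
(0.632, 0.2875, 0.0475) shift mm [ -1.7 -24.5 143. ] len 145
```

View pics/w8.png

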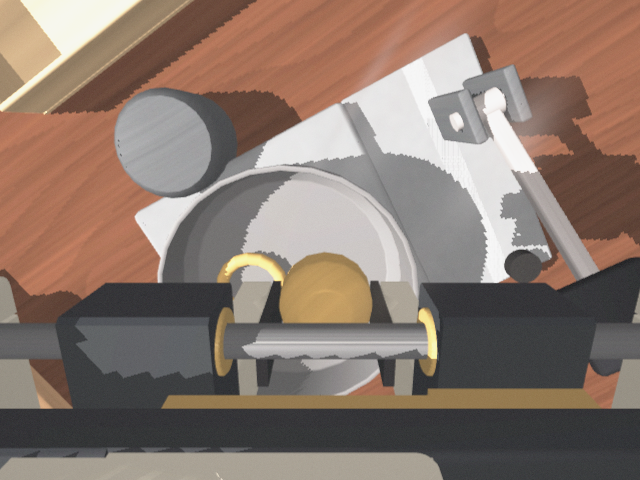

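Call:
{"fn": "move_arm", "kwargs": {
  "moves": [
    [[-2, -10, 0], [0, 0, 0], 34],
    [[-2, -14, 10], [0, 0, 0], 34],
    [[0, 0, 25], [0, 0, 0], 34],
    [[0, 0, 30], [0, 0, 0], 34],
    [[0, 0, 30], [0, 0, 0], 34],
    [[0, 0, 20], [0, 0, 0], 34],
    [[0, 0, 12], [0, 0, 0], 34],
    [[0, 0, 8], [0, 0, 0], 34],
    [[0, 0, 0], [0, 0, 0], 34],
    [[0, 0, 0], [0, 0, 0], 34]
  ]
}}

```text
clock: 15.55
ee_pos: [0.6301, 0.2891, 0.0552]
ee_rot: [-3.012, 0.891, -0.001]
ft_force: [0.5, 0.0, 0.3]
finger_gap: 0.0386
```

Run:
```python
from h import *
plan((0.63,0.289,0.0475))
```

```text
t 15.55 pos [0.6301 0.2891 0.0552] psi -32.97 tilt 0.05 F [0.5 0.  0.3] gap 38.6
(0.63, 0.289, 0.0475) shift mm [0.  0.2 7.7] len 8
```

Call:
{"fn": "move_arm", "kwargs": {
  "moves": [
    [[0, 0, 3], [0, 0, 0], 34],
    [[0, 0, 2], [0, 0, 0], 34],
    [[0, 0, 1], [0, 0, 0], 34],
    [[0, 0, 1], [0, 0, 0], 34],
    [[0, 0, 0], [0, 0, 0], 34],
    [[0, 0, 0], [0, 0, 0], 34],
    [[0, 0, 0], [0, 0, 0], 34],
    [[0, 0, 0], [0, 0, 0], 34],
    [[0, 0, 0], [0, 0, 0], 34],
    [[0, 0, 0], [0, 0, 0], 34]
  ]
}}

```text
clock: 16.38
ee_pos: [0.6297, 0.2888, 0.048]
ee_rot: [-3.012, 0.892, -0.001]
ft_force: [-0.8, -0.7, 4.5]
finger_gap: 0.0388
```

The 4.5 N upward force says the stud is on the floor, so I'll release it gently.

Call:
{"fn": "move_arm", "kwargs": {
  "moves": [
    [[0, 0, 0], [0, 0, 0], 42],
    [[0, 0, 0], [0, 0, 0], 46],
    [[0, 0, 0], [0, 0, 0], 46],
    [[0, 0, 0], [0, 0, 0], 46],
    [[0, 0, -5], [0, 0, 0], 46],
    [[0, 0, -20], [0, 0, 0], 46],
    [[0, 0, -35], [0, 0, 0], 46],
    [[0, 0, -35], [0, 0, 0], 46],
    [[0, 0, -35], [0, 0, 0], 50],
    [[0, 0, -20], [0, 0, 0], 55]
  ]
}}

```text
clock: 17.22
ee_pos: [0.6307, 0.2891, 0.2027]
ee_rot: [-3.009, 0.89, -0.006]
ft_force: [0.6, 0.6, 0.7]
finger_gap: 0.0518
```

Run:
```python
from h import *
from rig import read_camera
plan((0.609,-0.2225,0.20,61.3),(0.609,-0.2225,.20))
cv2.imwrite("pics/w9.png",read_camera("wrist")[:,:,::-1])
```

```text
t 17.22 pos [0.6307 0.2891 0.2027] psi -32.96 tilt 0.29 F [0.6 0.6 0.7] gap 51.8
(0.609, -0.2225, 0.2, 61.3) turn rad [-1.000e-03 -6.000e-03 -1.645e+00]; after turn shift [-459.2  226.6    2.7] len 512
(0.609, -0.2225, 0.2) shift mm [0. 0. 0.] len 0
```

View pics/w9.png

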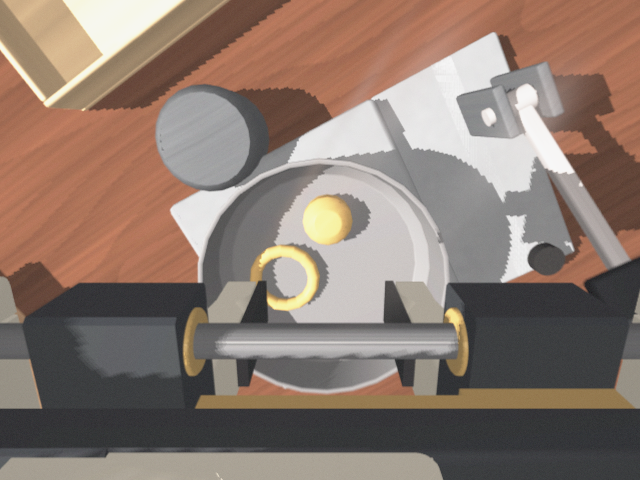

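The stud at (327,220) and the ring at (285,278) both lie in the tub, clear of each other. Now the loop. I'll turn so the jaws close across its 42 mm width, going the way that keeps joint 6 mid-range.

Call:
{"fn": "move_arm", "kwargs": {
  "moves": [
    [[12, 16, 0], [0, 0, 0.124], 55],
    [[14, 15, 0], [0, 0, 0.124], 58],
    [[15, 13, 0], [0, 0, 0.124], 58],
    [[17, 11, 0], [0, 0, 0.124], 58],
    [[18, 9, 0], [0, 0, 0.124], 58],
    [[19, 7, 0], [0, 0, 0.124], 58],
    [[20, 4, 0], [0, 0, 0.124], 58],
    [[20, 1, 0], [0, 0, 0.124], 58],
    [[20, -1, 0], [0, 0, 0.124], 58],
    [[20, -3, 0], [0, 0, 0.124], 58]
  ]
}}

```text
clock: 18.1
ee_pos: [0.6387, 0.0862, 0.1975]
ee_rot: [1.926, -2.482, -0.0]
ft_force: [0.1, -0.3, -1.2]
finger_gap: 0.0578
```

Call:
{"fn": "move_arm", "kwargs": {
  "moves": [
    [[29, -9, 0], [0, 0, 0.124], 58],
    [[27, -12, 0], [0, 0, 0.124], 58],
    [[28, -16, 0], [0, 0, 0], 58],
    [[28, -16, 0], [0, 0, 0], 58],
    [[28, -16, 0], [0, 0, 0], 58],
    [[28, -16, 0], [0, 0, 0], 58],
    [[28, -16, 10], [0, 0, 0], 58],
    [[28, -16, 20], [0, 0, 0], 58],
    [[0, 0, 0], [0, 0, 0], 58],
    [[0, 0, 0], [0, 0, 0], 58]
  ]
}}

```text
clock: 18.93
ee_pos: [0.6458, -0.1679, 0.1658]
ee_rot: [1.607, -2.697, -0.003]
ft_force: [-0.0, 0.5, 0.1]
finger_gap: 0.0578
```

Run:
```python
from h import *
from rig import read_camera
plan((0.609,-0.2225,.12,-118.7))
cv2.imwrite("pics/w10.png",read_camera("wrist")[:,:,::-1])
```

```text
t 18.93 pos [ 0.6458 -0.1679  0.1658] psi -118.43 tilt 0.18 F [-0.   0.5  0.1] gap 57.8
(0.609, -0.2225, 0.12, -118.7) turn rad [ 0.003 -0.001  0.005]; after turn shift [65.5  6.1 45.8] len 80
```

View pics/w10.png

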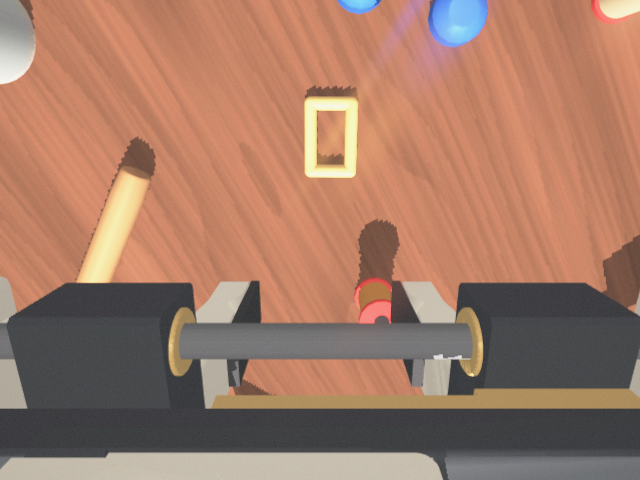

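The loop, centred at (331,137), is square to the jaws. Spool_a at (375,310) is below and behind, clear of the fingers. I'll move over the loop and take one more measurement.

Call:
{"fn": "move_arm", "kwargs": {
  "moves": [
    [[10, 1, 0], [0, 0, 0], 58],
    [[16, 2, 0], [0, 0, 0], 58],
    [[16, 2, 10], [0, 0, 0], 58],
    [[14, 1, 20], [0, 0, 0], 58],
    [[9, 0, 20], [0, 0, 0], 58],
    [[0, 0, 10], [0, 0, 0], 58],
    [[0, 0, 0], [0, 0, 0], 58],
    [[0, 0, 0], [0, 0, 0], 58],
    [[0, 0, 0], [0, 0, 0], 58],
    [[0, 0, 0], [0, 0, 0], 58]
  ]
}}

```text
clock: 19.82
ee_pos: [0.6121, -0.2202, 0.1089]
ee_rot: [-1.613, 2.694, -0.002]
ft_force: [0.6, 0.5, 0.0]
finger_gap: 0.0582
```

Run:
```python
from h import *
from rig import read_camera,get_calibration
c=get_calibration("wrist"); im=read_camera("wrist")[:,:,::-1].copy()
hsv=cv2.cvtColor(im,cv2.COLOR_BGR2HSV); m=cv2.inRange(hsv,(18,80,110),(35,255,255)); m[280:]=0;m[:,:200]=0;m[:,450:]=0
k=max(cv2.findContours(m,cv2.RETR_EXTERNAL,cv2.CHAIN_APPROX_NONE)[0],key=cv2.contourArea); r=cv2.minAreaRect(k); P=on(c,*r[0],.005); print(r,P.round(4))
plan((P[0],P[1],.03),(P[0],P[1],.003))
cv2.imwrite("pics/w11.png",im)
```

```text
((325.48980712890625, 233.6427001953125), (38.01108169555664, 64.69026184082031), 0.9093804955482483) [ 0.6109 -0.2219  0.005 ]
t 19.87 pos [ 0.612  -0.2202  0.1087] psi -118.2 tilt 0.11 F [ 0.6  0.1 -0.2] gap 57.8
(np.float64(0.6108856396287478), np.float64(-0.22187542088277934), 0.03) shift mm [ 2.1  0.3 78.7] len 79
(np.float64(0.6108856396287478), np.float64(-0.22187542088277934), 0.003) shift mm [ 0.  0. 27.] len 27
```

View pics/w11.png

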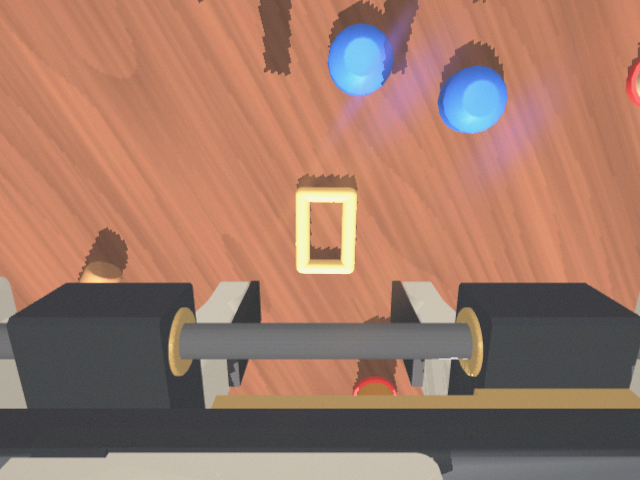

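Call:
{"fn": "move_arm", "kwargs": {
  "moves": [
    [[2, 0, 10], [0, 0, 0], 58],
    [[0, 0, 20], [0, 0, 0], 58],
    [[0, 0, 25], [0, 0, 0], 56],
    [[0, 0, 25], [0, 0, 0], 56],
    [[0, 0, 15], [0, 0, 0], 56],
    [[0, 0, 8], [0, 0, 0], 56],
    [[0, 0, 3], [0, 0, 0], 56],
    [[0, 0, 0], [0, 0, 0], 56],
    [[0, 0, 0], [0, 0, 0], 56],
    [[0, 0, 0], [0, 0, 0], 56]
  ]
}}

```text
clock: 20.7
ee_pos: [0.6109, -0.2223, 0.0024]
ee_rot: [-1.612, 2.695, -0.002]
ft_force: [-0.0, 0.6, 0.1]
finger_gap: 0.0557
```

Call:
{"fn": "move_arm", "kwargs": {
  "moves": [
    [[0, 0, 0], [0, 0, 0], 48],
    [[0, 0, 0], [0, 0, 0], 36],
    [[0, 0, 0], [0, 0, 0], 36],
    [[0, 0, 0], [0, 0, 0], 36],
    [[0, 0, 0], [0, 0, 0], 36],
    [[0, 0, 0], [0, 0, 0], 36],
    [[0, 0, 0], [0, 0, 0], 36],
    [[0, 0, -5], [0, 0, 0], 36],
    [[0, 0, -15], [0, 0, 0], 36],
    [[0, 0, -25], [0, 0, 0], 36]
  ]
}}

```text
clock: 21.53
ee_pos: [0.6078, -0.2219, 0.0443]
ee_rot: [1.609, -2.693, -0.006]
ft_force: [0.0, -0.1, -0.3]
finger_gap: 0.0412
```

Run:
```python
from h import *
from rig import read_camera
plan((0.61,-0.2225,.21),(0.560,0.295,.21,-153),(0.56,0.295,.0485))
cv2.imwrite("pics/w12.png",read_camera("wrist")[:,:,::-1])
```

```text
t 21.53 pos [ 0.6078 -0.2219  0.0443] psi -118.28 tilt 0.33 F [ 0.  -0.1 -0.3] gap 41.2
(0.61, -0.2225, 0.21) shift mm [  -0.2   -1.3 -165.7] len 166
(0.56, 0.295, 0.21, -153) turn rad [ 0.005 -0.003  0.606]; after turn shift [-190.4  483.8    0. ] len 520
(0.56, 0.295, 0.0485) shift mm [  0.   -0.  161.5] len 161
```

View pics/w12.png

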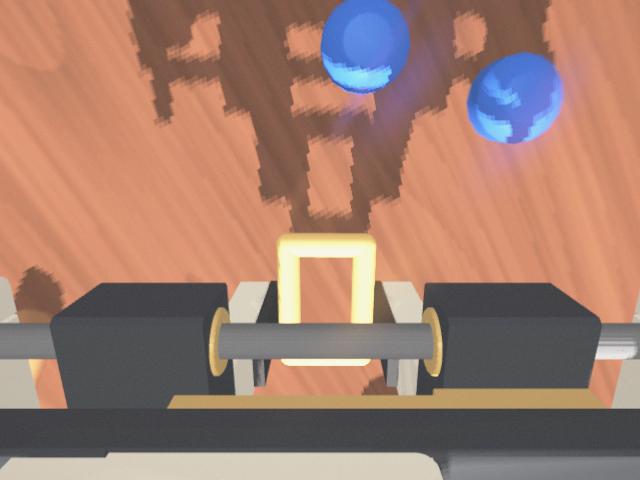

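The loop is held level (gap 41.2 mm). I'll lift it, turn and carry it.

Call:
{"fn": "move_arm", "kwargs": {
  "moves": [
    [[0, 0, -35], [0, 0, 0], 36],
    [[0, 0, -38], [0, 0, 0], 36],
    [[0, 0, -38], [0, 0, 0], 36],
    [[0, 0, -35], [0, 0, 0.06], 36],
    [[0, 0, -20], [0, 0, 0.12], 36],
    [[0, 0, 0], [0, 0, 0.12], 36],
    [[0, 0, 0], [0, 0, 0.12], 36],
    [[0, 0, 0], [0, 0, 0.12], 36],
    [[-5, 13, 0], [0, 0, 0.06], 36],
    [[-10, 25, 0], [0, 0, 0], 36]
  ]
}}

```text
clock: 22.42
ee_pos: [0.6046, -0.1831, 0.2121]
ee_rot: [0.733, -3.054, 0.0]
ft_force: [0.8, -0.0, 0.0]
finger_gap: 0.0412
```

Call:
{"fn": "move_arm", "kwargs": {
  "moves": [
    [[-13, 33, 0], [0, 0, 0], 36],
    [[-13, 33, 0], [0, 0, 0], 36],
    [[-13, 33, 0], [0, 0, 0], 36],
    [[-13, 33, 0], [0, 0, 0], 36],
    [[-13, 33, 0], [0, 0, 0], 36],
    [[-13, 33, 0], [0, 0, 0], 36],
    [[-13, 33, 0], [0, 0, 0], 36],
    [[-13, 33, 0], [0, 0, 0], 36],
    [[-13, 33, 0], [0, 0, 0], 36],
    [[-13, 33, 0], [0, 0, 0], 36]
  ]
}}

```text
clock: 23.25
ee_pos: [0.5681, 0.1727, 0.2128]
ee_rot: [-0.743, 3.052, 0.0]
ft_force: [0.5, 0.9, -0.2]
finger_gap: 0.0411
```

Run:
```python
from h import *
plan((0.560,0.295,.20,-153))
```

```text
t 23.25 pos [0.5681 0.1727 0.2128] psi -152.62 tilt 0.02 F [ 0.5  0.9 -0.2] gap 41.1
(0.56, 0.295, 0.2, -153) turn rad [0.    0.    0.007]; after turn shift [-48.3 112.6  12.8] len 123
```

Call:
{"fn": "move_arm", "kwargs": {
  "moves": [
    [[-12, 28, 0], [0, 0, 0.007], 36],
    [[-12, 28, 0], [0, 0, 0], 36],
    [[-12, 28, 0], [0, 0, 0], 36],
    [[-8, 20, 5], [0, 0, 0], 36],
    [[-4, 8, 5], [0, 0, 0], 36],
    [[0, 0, 0], [0, 0, 0], 36],
    [[0, 0, 0], [0, 0, 0], 36],
    [[0, 0, 0], [0, 0, 0], 36],
    [[0, 0, 0], [0, 0, 0], 36],
    [[0, 0, 0], [0, 0, 0], 36]
  ]
}}

```text
clock: 24.08
ee_pos: [0.5609, 0.2917, 0.203]
ee_rot: [-0.731, 3.055, 0.0]
ft_force: [-1.1, -1.0, -0.3]
finger_gap: 0.0414
```

Run:
```python
from h import *
from rig import read_camera
plan((0.560,0.295,.0485))
cv2.imwrite("pics/w13.png",read_camera("wrist")[:,:,::-1])
cv2.imwrite("pics/t13.png",cv2.resize(read_camera("top")[100:340,40:360,::-1],None,fx=2.5,fy=2.5))
```

```text
t 24.08 pos [0.5609 0.2917 0.203 ] psi -153.1 tilt 0.03 F [-1.1 -1.  -0.3] gap 41.4
(0.56, 0.295, 0.0485) shift mm [ -0.7   3.4 154.5] len 155
```

View pics/w13.png

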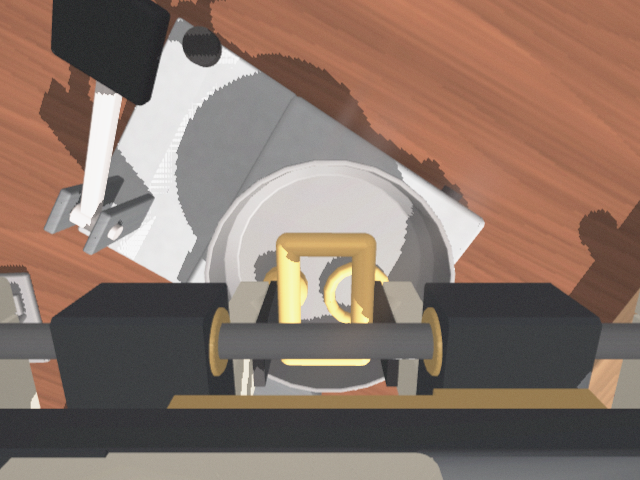

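View pics/t13.png

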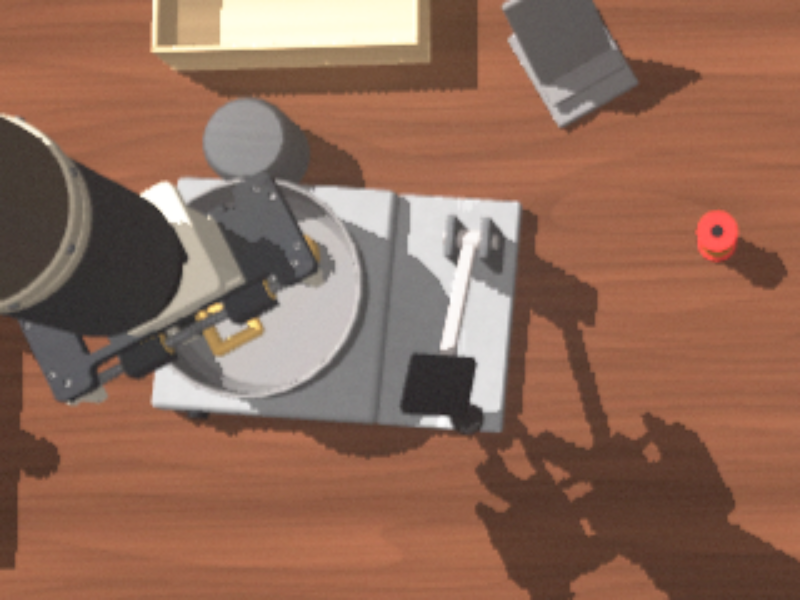

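The loop is over the free third of the tub: in the wrist picture the stud is at (290,285) and the ring at (352,292), about 6 mm clear of it by my numbers. The gripper body clears the lever pad by over 40 mm. I'll lower the loop.

Call:
{"fn": "move_arm", "kwargs": {
  "moves": [
    [[0, 3, 15], [0, 0, 0], 36],
    [[0, 0, 30], [0, 0, 0], 36],
    [[0, 0, 30], [0, 0, 0], 36],
    [[0, 0, 30], [0, 0, 0], 36],
    [[0, 0, 20], [0, 0, 0], 36],
    [[0, 0, 12], [0, 0, 0], 36],
    [[0, 0, 9], [0, 0, 0], 36],
    [[0, 0, 0], [0, 0, 0], 36],
    [[0, 0, 0], [0, 0, 0], 36],
    [[0, 0, 0], [0, 0, 0], 36]
  ]
}}

```text
clock: 25.02
ee_pos: [0.5601, 0.296, 0.0581]
ee_rot: [-0.733, 3.053, 0.001]
ft_force: [0.2, 0.1, 0.1]
finger_gap: 0.0408
```

Call:
{"fn": "move_arm", "kwargs": {
  "moves": [
    [[0, 0, 3], [0, 0, 0], 36],
    [[0, 0, 2], [0, 0, 0], 36],
    [[0, 0, 1], [0, 0, 0], 36],
    [[0, 0, 0], [0, 0, 0], 36],
    [[0, 0, 0], [0, 0, 0], 36],
    [[0, 0, 0], [0, 0, 0], 36],
    [[0, 0, 0], [0, 0, 0], 36],
    [[0, 0, 0], [0, 0, 0], 36],
    [[0, 0, 0], [0, 0, 0], 36],
    [[0, 0, 0], [0, 0, 0], 36]
  ]
}}

```text
clock: 25.85
ee_pos: [0.5592, 0.2954, 0.0506]
ee_rot: [-0.733, 3.055, 0.0]
ft_force: [-0.0, -0.0, -0.5]
finger_gap: 0.0409
```

Call:
{"fn": "move_arm", "kwargs": {
  "moves": [
    [[0, 0, 1], [0, 0, 0], 36],
    [[0, 0, 1], [0, 0, 0], 36],
    [[0, 0, 1], [0, 0, 0], 36],
    [[0, 0, 0], [0, 0, 0], 36],
    [[0, 0, 0], [0, 0, 0], 36],
    [[0, 0, 0], [0, 0, 0], 36],
    [[0, 0, 0], [0, 0, 0], 36],
    [[0, 0, 0], [0, 0, 0], 36],
    [[0, 0, 0], [0, 0, 0], 36],
    [[0, 0, 0], [0, 0, 0], 36]
  ]
}}

```text
clock: 26.68
ee_pos: [0.5592, 0.2954, 0.0476]
ee_rot: [-0.733, 3.055, 0.0]
ft_force: [-0.6, -0.2, -0.8]
finger_gap: 0.0412
```

Call:
{"fn": "move_arm", "kwargs": {
  "moves": [
    [[0, 0, 1], [0, 0, 0], 36],
    [[0, 0, 0], [0, 0, 0], 36],
    [[0, 0, 0], [0, 0, 0], 42],
    [[0, 0, 0], [0, 0, 0], 48],
    [[0, 0, 0], [0, 0, 0], 48],
    [[0, 0, 0], [0, 0, 0], 48],
    [[0, 0, -5], [0, 0, 0], 48],
    [[0, 0, -20], [0, 0, 0], 48],
    [[0, 0, -35], [0, 0, 0], 48],
    [[0, 0, -35], [0, 0, 0], 48]
  ]
}}

```text
clock: 27.52
ee_pos: [0.5585, 0.2947, 0.1418]
ee_rot: [0.732, -3.052, 0.003]
ft_force: [0.7, 1.2, 0.6]
finger_gap: 0.0482
```

Call:
{"fn": "move_arm", "kwargs": {
  "moves": [
    [[0, 0, -35], [0, 0, 0], 40],
    [[0, 0, -35], [0, 0, 0], 20],
    [[0, 0, -15], [0, 0, 0], 0],
    [[0, 0, 0], [0, 0, 0], 0],
    [[10, -20, 0], [0, 0, 0], 0],
    [[15, -30, 0], [0, 0, 0], 0],
    [[15, -30, 0], [0, 0, 0], 0],
    [[10, -15, 0], [0, 0, 0], 0],
    [[0, 0, 0], [0, 0, 0], 0],
    [[0, 0, 0], [0, 0, 0], 0]
  ]
}}

```text
clock: 28.35
ee_pos: [0.5577, 0.187, 0.2268]
ee_rot: [-0.73, 3.055, 0.0]
ft_force: [1.5, 1.4, -0.8]
finger_gap: 0.0003
```

Run:
```python
from h import *
from rig import read_camera
plan((0.500,0.1405,.175),(0.483,0.142,.089))
cv2.imwrite("pics/w14.png",read_camera("wrist")[:,:,::-1])
cv2.imwrite("pics/t14.png",cv2.resize(read_camera("top")[100:340,40:360,::-1],None,fx=2.5,fy=2.5))
cv2.imwrite("pics/s14.png",read_camera("scene")[:,:,::-1])
```

```text
t 28.35 pos [0.5577 0.187  0.2268] psi -153.12 tilt 0.02 F [ 1.5  1.4 -0.8] gap 0.3
(0.5, 0.1405, 0.175) shift mm [ 72.5 -15.5  51.8] len 90
(0.483, 0.142, 0.089) shift mm [14.5  9.  86. ] len 88
```

View pics/w14.png

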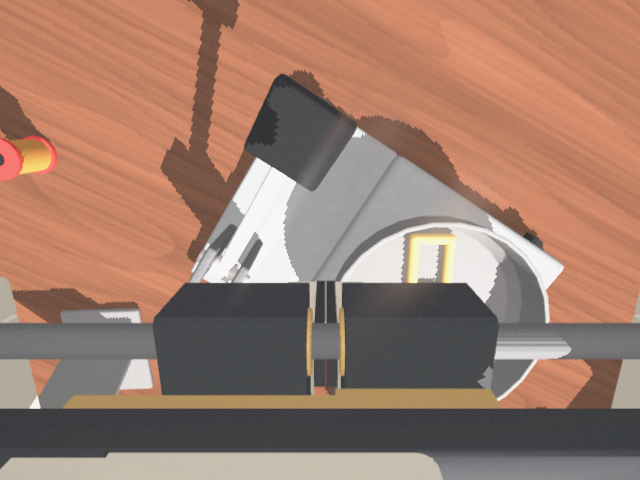

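View pics/t14.png

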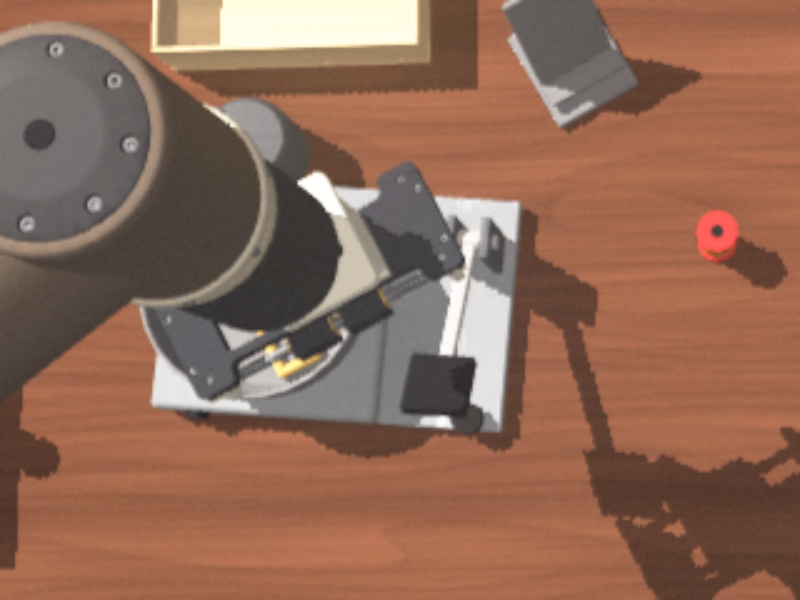

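View pics/s14.png

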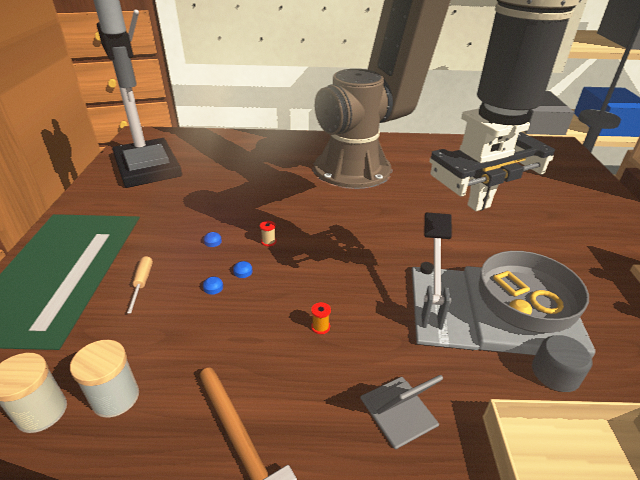

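All three fittings lie in the tub without overlapping: in the scene view the loop is at (511,283), the stud at (521,307) and the ring at (546,301). The three blue studs, the spools and the awl are where they were. Next is the lever, with the fingers closed and the jaw axis turned across the lever.

Call:
{"fn": "move_arm", "kwargs": {
  "moves": [
    [[0, 0, 0], [0, 0, 0.113], 0],
    [[0, 0, 0], [0, 0, 0.113], 0],
    [[0, 0, 0], [0, 0, 0.113], 0],
    [[0, 0, 0], [0, 0, 0.113], 0],
    [[0, 0, 0], [0, 0, 0.115], 0],
    [[20, 10, 0], [0, 0, 0], 0],
    [[20, 20, 0], [0, 0, 0], 0],
    [[12, 15, 0], [0, 0, 0], 0],
    [[0, 0, 0], [0, 0, 0], 0],
    [[0, 0, 0], [0, 0, 0], 0]
  ]
}}

```text
clock: 29.33
ee_pos: [0.5098, 0.2394, 0.2265]
ee_rot: [-0.146, -3.138, 0.0]
ft_force: [0.1, -0.7, -1.1]
finger_gap: 0.0009
```

Run:
```python
from h import *
plan((0.500,0.141,.175,174.5),(0.483,0.142,.089))
```

```text
t 29.33 pos [0.5098 0.2394 0.2265] psi 174.66 tilt 0.0 F [ 0.1 -0.7 -1.1] gap 0.9
(0.5, 0.141, 0.175, 174.5) turn rad [-0.    -0.     0.003]; after turn shift [  0.3 -98.9  51.5] len 112
(0.483, 0.142, 0.089) shift mm [17.  -0.6 86. ] len 88
```

I had the sign of y wrong there, harmlessly since the tool was well above everything. Correcting it.

Call:
{"fn": "move_arm", "kwargs": {
  "moves": [
    [[0, -20, 0], [0, 0, 0], 0],
    [[0, -30, 0], [0, 0, 0], 0],
    [[0, -30, 10], [0, 0, 0], 0],
    [[0, -19, 20], [0, 0, 0], 0],
    [[0, 0, 16], [0, 0, 0], 0],
    [[0, 0, 0], [0, 0, 0], 0],
    [[0, 0, 0], [0, 0, 0], 0],
    [[0, 0, 0], [0, 0, 0], 0],
    [[0, 0, 0], [0, 0, 0], 0],
    [[0, 0, 0], [0, 0, 0], 0]
  ]
}}

```text
clock: 30.17
ee_pos: [0.5014, 0.14, 0.1814]
ee_rot: [0.15, 3.137, 0.001]
ft_force: [-0.2, -0.2, 0.2]
finger_gap: 0.0004
```

Run:
```python
from h import *
from rig import read_camera
plan((0.500,0.141,.16),(0.483,0.142,.089))
a=cv2.resize(read_camera("scene")[130:370,340:640,::-1],None,fx=1.5,fy=1.5)
b=cv2.resize(read_camera("wrist")[:,:,::-1],None,fx=.5,fy=.5)
cv2.imwrite("pics/s15.png",a); cv2.imwrite("pics/w15.png",b)
```

```text
t 30.17 pos [0.5014 0.14   0.1814] psi 174.53 tilt 0.08 F [-0.2 -0.2  0.2] gap 0.4
(0.5, 0.141, 0.16) shift mm [ 1.5  0.9 21.4] len 22
(0.483, 0.142, 0.089) shift mm [17.1 -0.7 71. ] len 73
```

View pics/s15.png

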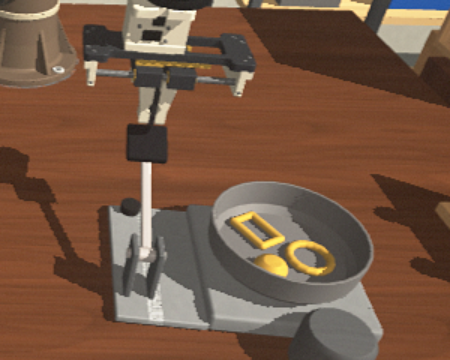

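View pics/w15.png

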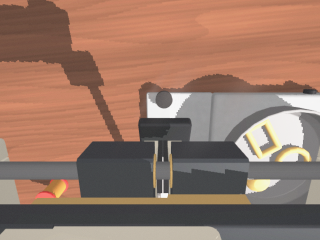

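The closed fingertips are centred over the black pad. I'll press along the pad's arc and stop well above level.

Call:
{"fn": "move_arm", "kwargs": {
  "moves": [
    [[0, 0, 10], [0, 0, 0], 0],
    [[1, 0, 10], [0, 0, 0], 0],
    [[3, 0, 8], [0, 0, 0], 0],
    [[3, 0, 8], [0, 0, 0], 0],
    [[2, 0, 8], [0, 0, 0], 0],
    [[2, 0, 8], [0, 0, 0], 0],
    [[2, 0, 8], [0, 0, 0], 0],
    [[2, 0, 5], [0, 0, 0], 0],
    [[1, 0, 5], [0, 0, 0], 0],
    [[0, 0, 0], [0, 0, 0], 0]
  ]
}}

```text
clock: 31.1
ee_pos: [0.4847, 0.1407, 0.1098]
ee_rot: [-0.151, -3.138, 0.001]
ft_force: [-0.8, 0.2, 6.5]
finger_gap: 0.0005
```

Run:
```python
from h import *
plan((0.483,0.142,.089))
```

```text
t 31.1 pos [0.4847 0.1407 0.1098] psi 174.5 tilt 0.03 F [-0.8  0.2  6.5] gap 0.5
(0.483, 0.142, 0.089) shift mm [ 1.8  1.1 20.8] len 21
```

Call:
{"fn": "move_arm", "kwargs": {
  "moves": [
    [[1, 0, 4], [0, 0, 0], 0],
    [[1, 0, 4], [0, 0, 0], 0],
    [[0, 0, 3], [0, 0, 0], 0],
    [[0, 0, 3], [0, 0, 0], 0],
    [[0, 0, 2], [0, 0, 0], 0],
    [[0, 0, 1], [0, 0, 0], 0],
    [[0, 0, 0], [0, 0, 0], 0],
    [[0, 0, 0], [0, 0, 0], 0],
    [[0, 0, 0], [0, 0, 0], 0],
    [[0, 0, 0], [0, 0, 0], 0]
  ]
}}

```text
clock: 31.93
ee_pos: [0.4822, 0.1408, 0.0935]
ee_rot: [-0.152, -3.137, 0.0]
ft_force: [-4.5, 1.1, 6.4]
finger_gap: 0.0
```

Run:
```python
from h import *
from rig import bot,read_camera,get_calibration
z=[]
for i in range(4):
    im=read_camera("scene"); z.append(bot.get_obs()['ee_pos'][2])
print(np.round(z,4)); plan((0.483,0.142,.089))
cv2.imwrite("pics/s16.png",cv2.resize(im[170:350,380:600,::-1],None,fx=3,fy=3,interpolation=cv2.INTER_CUBIC))
```

```text
[0.0935 0.0935 0.0935 0.0935]
t 32.13 pos [0.4821 0.1408 0.0935] psi 174.47 tilt 0.07 F [-4.8  1.2  6.1] gap 0.8
(0.483, 0.142, 0.089) shift mm [-0.8  1.2  4.5] len 5
```

View pics/s16.png

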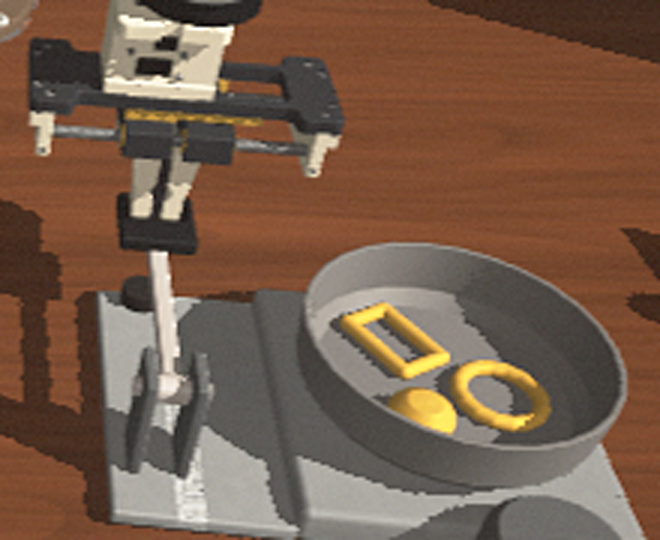

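The fingertips rest on the pad, which is nearly level, and the three fittings are in the tub. About 4.5 mm remain, so I'll finish in small steps.

Call:
{"fn": "move_arm", "kwargs": {
  "moves": [
    [[1, 0, 1], [0, 0, 0], 0],
    [[1, 0, 1], [0, 0, 0], 0],
    [[0, 0, 1], [0, 0, 0], 0],
    [[0, 0, 0.5], [0, 0, 0], 0],
    [[0, 0, 0], [0, 0, 0], 0],
    [[0, 0, 0], [0, 0, 0], 0],
    [[0, 0, 0], [0, 0, 0], 0],
    [[0, 0, 0], [0, 0, 0], 0],
    [[0, 0, 0], [0, 0, 0], 0],
    [[0, 0, 0], [0, 0, 0], 0]
  ]
}}

```text
clock: 32.97
ee_pos: [0.4815, 0.1412, 0.0906]
ee_rot: [0.151, 3.137, 0.0]
ft_force: [-0.5, -2.2, 4.4]
finger_gap: 0.0004
```

Call:
{"fn": "move_arm", "kwargs": {
  "moves": [
    [[0, 0, 0], [0, 0, 0], 0],
    [[0, 0, 0], [0, 0, 0], 0],
    [[0, 0, 0], [0, 0, 0], 0],
    [[0, 0, 0], [0, 0, 0], 0],
    [[0, 0, 0], [0, 0, 0], 0],
    [[0, 0, 0], [0, 0, 0], 0],
    [[0, 0, 0], [0, 0, 0], 0],
    [[0, 0, 0], [0, 0, 0], 0],
    [[0, 0, 0], [0, 0, 0], 0],
    [[0, 0, 0], [0, 0, 0], 0]
  ]
}}

```text
clock: 33.8
ee_pos: [0.4815, 0.1411, 0.0906]
ee_rot: [0.151, 3.137, 0.0]
ft_force: [1.0, -0.7, 6.2]
finger_gap: 0.0006
```

Call:
{"fn": "move_arm", "kwargs": {
  "moves": [
    [[0, 0, 0.5], [0, 0, 0], 0],
    [[0, 0, 0.5], [0, 0, 0], 0],
    [[0, 0, 0.5], [0, 0, 0], 0],
    [[0, 0, 0], [0, 0, 0], 0],
    [[0, 0, 0], [0, 0, 0], 0],
    [[0, 0, 0], [0, 0, 0], 0],
    [[0, 0, 0], [0, 0, 0], 0],
    [[0, 0, 0], [0, 0, 0], 0],
    [[0, 0, 0], [0, 0, 0], 0],
    [[0, 0, 0], [0, 0, 0], 0]
  ]
}}

```text
clock: 34.63
ee_pos: [0.4814, 0.1412, 0.0891]
ee_rot: [0.151, 3.137, 0.0]
ft_force: [-0.2, -2.3, 6.6]
finger_gap: 0.0006
```

Run:
```python
from h import *
from rig import bot,read_camera,get_calibration
c=get_calibration("scene"); im=read_camera("scene")[:,:,::-1].copy(); plan((0.483,0.142,.089))
# expected pad top outline at level, and at +-0.08 rad
th=np.radians(-5.5); ex=np.array([np.cos(th),np.sin(th),0]); ey=np.array([-np.sin(th),np.cos(th),0])
H=np.array([0.5944,0.312,0.075])+ex*.055-ey*.18
s=4; x0,y0=390,180; big=cv2.resize(im[y0:y0+140,x0:x0+130],None,fx=s,fy=s,interpolation=cv2.INTER_CUBIC)
for a,col in [(0,(0,255,0)),(.1,(0,0,255)),(-.1,(255,0,0))]: # elevation above level
    l=-ex*np.cos(a)+np.array([0,0,np.sin(a)]); n=ex*np.sin(a)+np.array([0,0,np.cos(a)])
    pts=[H+l*(.15+dx)+n*.014+ey*dy for dx,dy in [(-.026,-.026),(-.026,.026),(.026,.026),(.026,-.026)]]
    p=((proj(c,np.array(pts))-[x0,y0]+.5)*s).astype(int); cv2.polylines(big,[p],True,col,1)
cv2.imwrite("pics/s17.png",big)
```

```text
t 34.68 pos [0.4814 0.1412 0.0891] psi 174.5 tilt 0.05 F [ 0.2 -1.2  6.2] gap 0.5
(0.483, 0.142, 0.089) shift mm [-1.5  1.   0.1] len 2
```

View pics/s17.png

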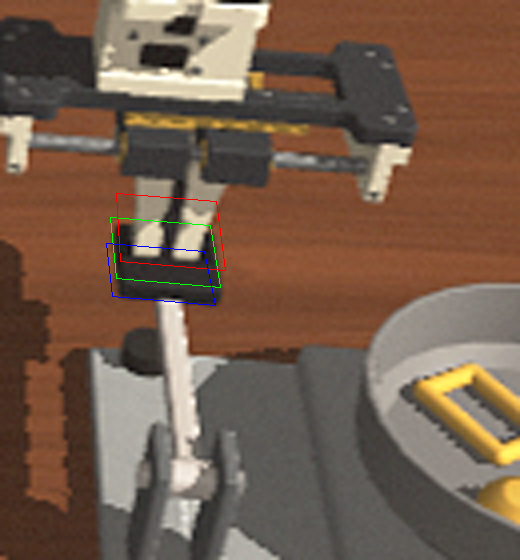

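The green outline is the pad drawn at level, and it fits the pad's top face: near edge at about row 285, front face below it. The red and blue outlines at ±0.1 rad don't fit. TCP height is 89.1 mm and the push about 6.5 N, as expected at level. Handing in while holding.

Run:
```python
from rig import ticket,bot
o=bot.get_obs(); print(o['clock'],o['ee_pos'],o['ft_force'])
print(ticket.finish_job())
```

```text
34.6833 [0.48139824 0.1411908  0.08906182] [ 0.21455819 -1.23894255  6.20207741]
the job is handed in; nothing more can be done
None
```

I set the ring, then the brass stud, then the loop down in the tub. I then pressed the lever level with closed fingers and handed the job in at 34.7 s, still holding it.

- **In the tub:** the last pictures show all three lying flat and not overlapping.
- **Bystanders:** in the last full scene view, taken just before I pressed the lever, the blue studs, spools and awl had not visibly moved.
- **Lever:** at hand-in the fingertips were 89.1 mm above the bench (level is 89 mm), pushing with about 6 N. The drawn level outline fitted the pad, and I approached from above without going past level.

**Less certain:**
- **Ring and loop:** I did not feel either touch the floor. The ring was let go about 2–4 mm above it, and the loop at about floor height. Only the stud showed clear contact, 4.5 N.
- **Sideways force:** a force of about 5 N built up on the pad during the press. It had faded to about 1–2 N by the end.

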